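# Park the retainer and present the wafer cassette to the code reader

## Robot

A 6-joint arm with a two-finger parallel gripper is mounted at the origin on the work surface. World frame = base frame: x ahead of the robot, y to its left, z up, the work surface at z = 0. Lengths are in mm, angles in rad, forces in N, time in s.
With the tool pointing down it reaches from about 275 to 850 mm from the base axis. Payload 5.2 kg.
Tool frame: the origin (TCP) lies midway between the tips of the shut fingers; the grasp point (between the pads) lies 19 mm behind it (bot.pinch_z is the distance from the TCP to the grasp point, in mm); z points along the fingers, y is the direction in which the jaws open and shut (so a half turn about z gives the same grasp; the last joint's range is limited). The gripper opens to 85 mm and grips with 20 to 120 N. Pads are 22 mm wide; open, the fingers measure 114 mm over their backs; the gripper's body (76 mm by 85 mm) begins 54 mm behind the grasp point. The pads swing forward as they close: fully open they stand 13 mm farther back than shut.
Start: joints at [-1.44, 0.259, 1.535, -0, 1.348, -0.203], TCP at [180.22, -519.64, 231.31] pointing down, gripper open.
Joint ranges: [-3.14, 3.14], [-0.91, 2.08], [0.19, 2.58], [-1.22, 4.36], [0.22, 2.71], [-3.12, 3.12]. Speed limits (rad/s): [2.57, 2.57, 3.14, 3.14, 3.14, 3.14].

## Interface

Orientations are given as [roll, pitch, yaw] about the fixed x, y, z axes, in that order (R = Rz(yaw) Ry(pitch) Rx(roll)).
In Python, from station import telemetry, eyes, ticket, bot gives the robot as it stands. The module is installed in compiled form; this text tells all that it offers.
- The arm moves only by the shell command python3 -m creep 'ROWS' [FORCE]. ROWS is text: rows parted by semicolons, each of 7 numbers parted by spaces: the gripper command: -1 is shut, 1 is fully open, values between are in proportion, then the shift along the world's x, y, z in m, then the turn, a rotation vector about the world's x, y, z in degrees. In form: fingers tx ty tz wx wy wz; .... A call has 1 to 10 rows; each row is the pose to reach, as a shift and turn from the pose measured when the call began; what a row does not reach only later rows make up. A row lasts 1/12 s, in which the tool goes at most 41.7 mm and 7.16 degrees, less where a joint would pass 70% of its speed; a pose out of reach is approached as far as the arm can. A call with a gripper value outside its range is refused whole. The fingers move at their own pace and stop on an object; FORCE is the grip in N (left out, the last holds). Time passes only in rows, so rows that repeat a pose let the fingers close. It gives the time, the measured TCP pose, the force and the opening at its end, in the units of the state.
- telemetry.state(): the state, without advancing time (a new reading comes with each control period).
- eyes.grab_frame(name): name is "side" or "top"; returns a dict with "image" (480x640x3 uint8, blue, green, red), "intrinsics" (3x3 intrinsics, pixels), "D" ([k1, k2, p1, p2, k3] as OpenCV has them; the pictures are not rectified), "rvec" (rotation vector, rad) and "tvec" (3), from world to camera coordinates, as OpenCV has them. Camera axes: x right, y down, z forward; pixel columns grow to the right and rows downward; lengths in mm; the calibration is good to about 2 mm. A picture is of the moment at which its call begins. There is no depth.
- ticket.close_job(): hands the job in, once; it reports no verdict.
The state is a dict: "clock": time; "q": joint angles; "qd": joint speeds; "tau": joint torques, N m; "eef_pos": TCP position; "eef_rot": TCP orientation; "ft_force": force on the tool from outside, world axes, zero at the start; "ft_torque": the same for the moment, N m; "finger_gap": opening from 0.0 (shut) to 1.0 (fully open).
Only numpy, scipy, OpenCV 4.12 (cv2) and the standard library are available. Lean on these libraries where they do the work, as an engineer would, in place of code of your own. Each camera call takes 0.05 s, during which the arm holds its last target. There are 200 camera calls.

## Task

Take the white retainer off the handle of the loaded wafer cassette and hang it astride the parking rail, letting go of it there. Then lift that cassette by its handle and finish while still holding it in the air, level and steady, centred over the window of the code reader with its underside about 65 mm above the window. Do not drop the retainer or tip the cassette, and leave everything else on the bench where it is.

Things in the scene. Friction and masses are not known exactly. Their poses are not given: they have to be found in the camera images.
- cassette_mid (a point): centre (half-way up) of the loaded cassette: loose black box-shaped carrier, 120 (x) x 136 (y) x 165 mm high in all, about 0.5 kg, balanced, with ten silver 100 mm wafers standing in it. Underside 82.5 mm below this point; wafers' tops 27.5 mm above it. Its handle is listed apart. z is up.
- cassette_handle (a point): centre of the loaded cassette's handle bar, 72.5 mm above the cassette's centre: a straight level bar along this frame's y, 14 mm wide (x), 20 mm high, 124 mm long between two end uprights; 35 mm of free space under it above the wafers. Moves with the cassette.
- retainer_mid (a point): centre (half-way up) of the retainer: loose white inverted U, 47 (x) x 44 (y) x 100 mm high, 0.08 kg, sitting astride the loaded cassette's handle at the start. It straddles a bar along its y: legs at either side (x), 31 mm apart, ending 49 mm below this point; inside, a V-notch roof, peak 9 mm above this point, centres it. Hung on the rail, this point is 2 mm above the bar's axis.
- retainer_tab (a point): grip point of the retainer's finger tab, 35 mm above the retainer's centre: an upright tab 10 mm thick (x), 36 mm wide (y), from 24 mm below to 16 mm above this point. Grip it across its thickness. Moves with the retainer; z is up.
- rail_mid (a point): middle of the axis of the parking rail's bar: a fixed horizontal steel bar of 16 mm diameter, along this frame's y, 160 mm above the bench, carried by posts 108 mm to either side of this point; about 190 mm of bar is free between the posts. z is up.
- reader_window (a point): centre of the top face (window) of the code reader: a fixed grey box 130 x 130 mm, 40 mm high, with a black top and a round dark window that looks straight up. z is up.
- empty_cassette: an empty cassette of the same shape and size, loose, without wafers or retainer; origin at the centre of its underside. Leave alone.
- canister: pink round open canister, 160 mm diameter, 50 mm high, loose; origin at the centre of its underside. Leave alone.
- bottle: white capped bottle, 56 mm diameter, 150 mm high, loose; origin at the centre of its underside. Leave alone.
- wafer_case: flat round grey case, 110 mm diameter, 18 mm high, loose, between the cassette and the reader; origin at the centre of its underside. Leave alone.
- tweezers: dark steel tweezers, 130 mm long (x), 10 mm high, lying loose; origin at the middle of the underside. Leave alone.
- wipe_box: white carton of wipes 100 x 140 mm, 55 mm high, loose; origin at the centre of its underside. Leave alone.
Mind the look-alikes: they are no part of the job. Leave any yellow look-alike of the part that bears cassette_mid alone.

How it is judged:
By the outcome, as a careful person would: the job done as asked, in the order asked, and still so for the second after the job is handed in, while the arm keeps its last pose, push and grip.
It also fails if it takes over 64 s, if anything falls off the work surface, if the arm or the gripper's body presses on something with over 40 N, if the wrist force passes 120 N, or if a joint passes its speed limit or range.

## Working session

There is one attempt and no reset: what is moved stays moved. The work goes in short steps, Python scripts to look and compute and a shell command to move; the robot and the scene stay as the last step left them, time stands still between calls to the robot, and variables do not carry over. Pictures are saved under pics/ and viewed, about 8 in all and at most 12, crops included, and the job is handed in when it is done.

```bash
mkdir -p pics; cat > h.py <<'E'
import numpy as np,cv2
from station import telemetry,eyes,ticket,bot
def cam(n):
    f=eyes.grab_frame(n); return f
def ray(f,px):
    K=np.array(f["intrinsics"],float);D=np.array(f["D"],float)
    R=cv2.Rodrigues(np.array(f["rvec"],float))[0];t=np.array(f["tvec"],float).ravel()
    u=cv2.undistortPoints(np.array([[px]],float),K,D).ravel()
    return -R.T@t, R.T@np.array([u[0],u[1],1.])
def atz(f,px,z):
    o,d=ray(f,px); return o+d*(z-o[2])/d[2]
def proj(f,P):
    return cv2.projectPoints(np.array(P,float).reshape(-1,1,3),np.array(f["rvec"],float),np.array(f["tvec"],float),np.array(f["intrinsics"],float),np.array(f["D"],float))[0].reshape(-1,2)
def tri(f1,p1,f2,p2):
    o1,d1=ray(f1,p1);o2,d2=ray(f2,p2)
    s=np.linalg.lstsq(np.c_[d1,-d2],o2-o1,rcond=None)[0]
    a=o1+d1*s[0];b=o2+d2*s[1]; return (a+b)/2,np.linalg.norm(a-b)
E
python3 - <<'E'
from h import *
import pickle
np.set_printoptions(precision=2,suppress=True)
F={}
for n in("top","side"):
    f=cam(n);F[n]=f;cv2.imwrite(f"pics/{n}0.png",f["image"]);print(n,ray(f,(320,240)))
pickle.dump(F,open("f0.pkl","wb"))
print(telemetry.state())
E
```

```text
top (array([ 230.41,   10.47, 1829.92]), array([ 0.17,  0.03, -0.99]))
side (array([  182.36, -1030.32,  1150.83]), array([ 0.24,  0.71, -0.66]))
{'clock': 0.1, 'q': array([-1.44,  0.26,  1.54, -0.  ,  1.35, -0.2 ]), 'qd': array([-0.,  0., -0.,  0.,  0.,  0.]), 'tau': array([  0.  , -44.7 , -29.12,  -0.  ,   0.01,  -0.  ]), 'eef_pos': array([ 180.15, -519.17,  230.53]), 'eef_rot': array([-3.14, -0.  ,  0.33]), 'ft_force': array([-0.61, -0.29,  0.85]), 'ft_torque': array([ 0.01, -0.01,  0.04]), 'finger_gap': 0.9976495555477938}
```

View pics/top0.png

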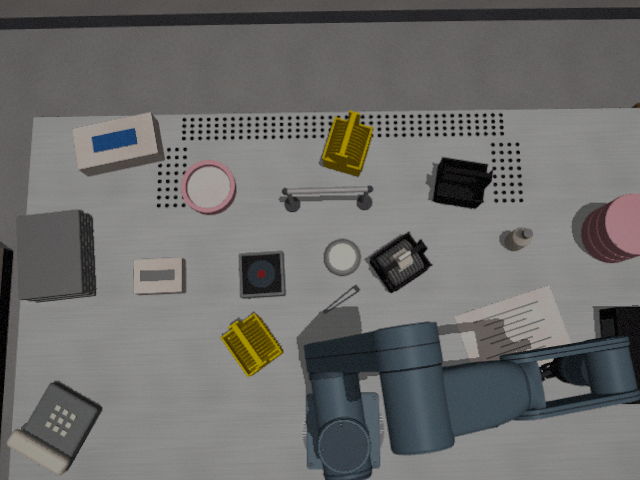

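View pics/side0.png

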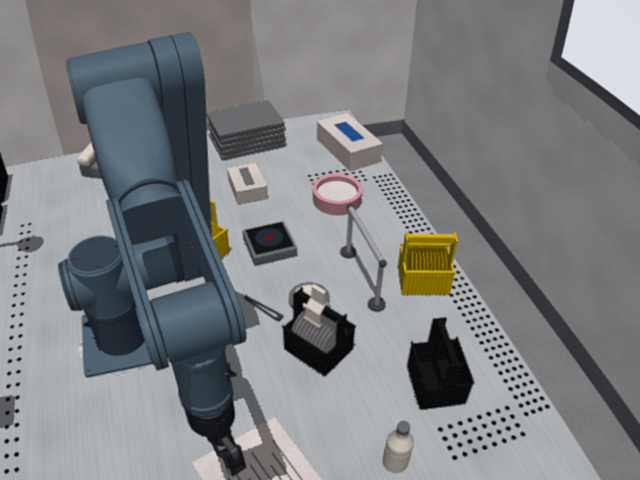

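Candidates, as top-view / side-view pixels:
- Black cassette with wafers and white retainer at (402,262) / (318,335). This is the target.
- Empty black cassette at (461,183) / (438,370).
- Yellow look-alikes at (348,143) and (253,344).

The rail is at (328,191), the reader at (262,273) and the wafer case at (342,257). I'll check the choice in a close crop.

```bash
python3 - <<'E'
from h import *
import pickle
F=pickle.load(open("f0.pkl","rb"))
a=F["top"]["image"][220:300,360:440];b=F["side"]["image"][275:380,270:370]
a=cv2.resize(a,(400,400),interpolation=cv2.INTER_CUBIC);b=cv2.resize(b,(400,420),interpolation=cv2.INTER_CUBIC)
c=np.zeros((420,800,3),np.uint8);c[:400,:400]=a;c[:,400:]=b
cv2.imwrite("pics/c0.png",c)
a=F["top"]["image"][175:215,275:385];b=F["side"]["image"][190:320,330:400]
b2=cv2.resize(F["top"]["image"][240:305,230:295],(260,260),interpolation=cv2.INTER_CUBIC)
c=np.zeros((580,800,3),np.uint8)
c[:200,:550]=cv2.resize(a,(550,200),interpolation=cv2.INTER_CUBIC);c[220:480,:260]=b2
s=cv2.resize(F["side"]["image"][195:275,335:400],(260,320),interpolation=cv2.INTER_CUBIC);c[220:540,280:540]=s
cv2.imwrite("pics/c1.png",c)
E
```

```text
(no output)
```

View pics/c0.png

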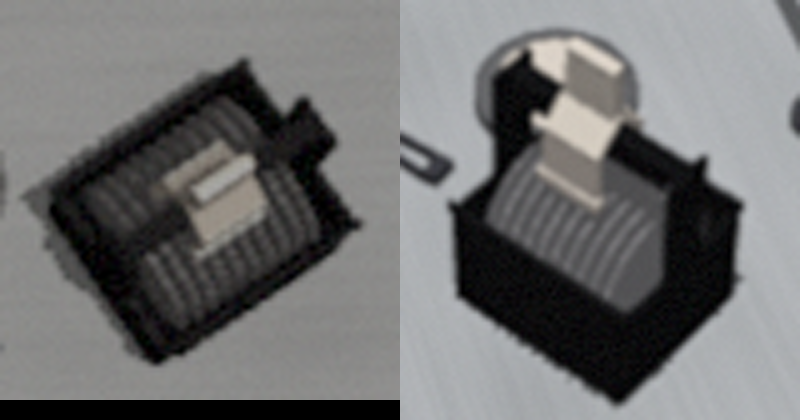

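View pics/c1.png

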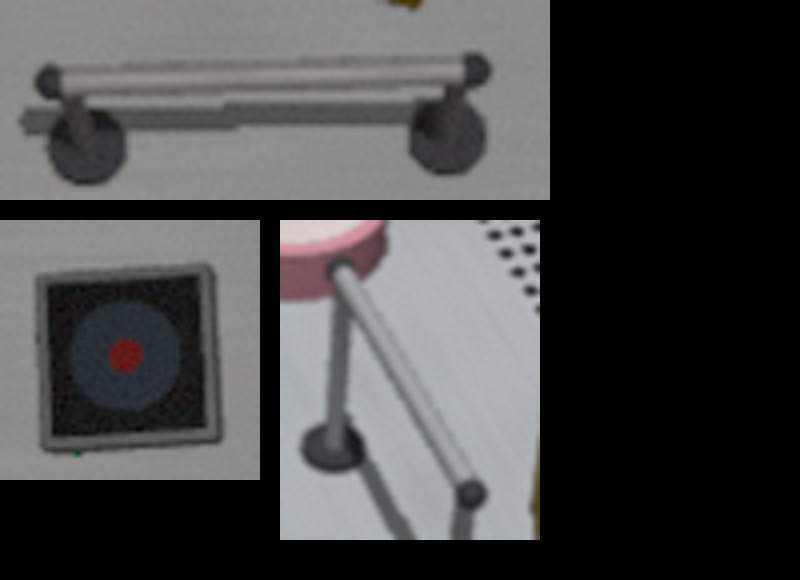

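The crop confirms the target: wafers inside, and the white retainer astride the handle. In the top crop the tab top is at (224,179). In the side crop it's at (596,58), and the base corners are at (459,295), (620,403) and (735,290). Next I'll triangulate.

```bash
python3 - <<'E'
from h import *
import pickle
np.set_printoptions(precision=1,suppress=True)
F=pickle.load(open("f0.pkl","rb"));T,S=F["top"],F["side"]
ct=lambda x,y:(360+(x+.5)/5-.5,220+(y+.5)/5-.5)
cs=lambda x,y:(270+(x-400+.5)/4-.5,275+(y+.5)/4-.5)
print("tab tri",tri(T,ct(224,179),S,cs(596,58)),"z=213.6 top",atz(T,ct(224,179),213.6),"side",atz(S,cs(596,58),213.6))
d=atz(T,ct(253,163),213.6)-atz(T,ct(196,196),213.6);print("tab yaw dir",d,np.degrees(np.arctan2(d[1],d[0])))
c=[atz(S,cs(*p),0) for p in((459,295),(620,403),(735,290))];print("base corners",c)
for i in(0,1):
    d=c[i+1]-c[i];print(np.linalg.norm(d),np.degrees(np.arctan2(d[1],d[0])))
print("mid",(c[0]+c[2])/2)
a=tri(T,(284.2,191),S,(350.1,206.6));b=tri(T,(369.8,188.4),S,(382.1,262.9));print("rail",a,b,(a[0]+b[0])/2)
m=(atz(T,(284.2,191),160)+atz(T,(369.8,188.4),160))/2;print("rail top z160",m)
print("rail side z160",(atz(S,(350.1,206.6),160)+atz(S,(382.1,262.9),160))/2)
d=b[0]-a[0];print("railyaw",np.degrees(np.arctan2(d[1],d[0])))
print("reader",atz(T,(260.9,273.4),40))
# model fit of cassette from all cues
m=lambda p,L:np.c_[p[0]+np.cos(p[2])*L[:,0]-np.sin(p[2])*L[:,1],p[1]+np.sin(p[2])*L[:,0]+np.cos(p[2])*L[:,1],L[:,2]]
E
```

```text
tab tri (array([ 467.7, -167.9,  210.9]), np.float64(0.3743673141702878)) z=213.6 top [ 467.1 -167.6  213.6] side [ 467.1 -170.4  213.6]
tab yaw dir [ 17.  -30.3   0. ] -60.71955744254323
base corners [array([ 389.9, -144.7,    0. ]), array([ 460.2, -250.9,    0. ]), array([ 554.6, -190.1,    0. ])]
127.36233480157392 -56.5045071641247
112.32523847599704 32.75705387386171
mid [ 472.3 -167.4    0. ]
rail (array([658.4, 150.9, 162.1]), np.float64(0.7460239671588264)) (array([659.8, -83.8, 163.6]), np.float64(3.2368719840401097)) [659.1  33.5 162.8]
rail top z160 [660.5  33.4 160. ]
rail side z160 [659.8  36.5 160. ]
railyaw -89.64205762736161
reader [445.8 228.4  40. ]
```

```bash
python3 -m creep '1 0 0 0.03 0 0 5; 1 0.01 0.012 0.06 0 0 10; 1 0.03 0.035 0.08 0 0 17; 1 0.05 0.06 0.09 0 0 24; 1 0.07 0.085 0.09 0 0 31; 1 0.09 0.11 0.09 0 0 38; 1 0.11 0.135 0.09 0 0 45; 1 0.13 0.16 0.09 0 0 51; 1 0.145 0.177 0.09 0 0 51; 1 0.145 0.177 0.09 0 0 51'
python3 -m creep '1 0.01 0.012 0 0 0 5; 1 0.03 0.035 0 0 0 12; 1 0.05 0.06 0 0 0 19; 1 0.07 0.085 0 0 0 26; 1 0.09 0.11 0 0 0 33; 1 0.11 0.135 0 0 0 40; 1 0.13 0.16 0 0 0 47; 1 0.142 0.174 0 0 0 52; 1 0.142 0.174 0 0 0 52; 1 0.142 0.174 0 0 0 52'
```

```text
clock: 0.93
eef_pos: [327.2, -338.7, 320.6]
eef_rot: [-3.141, -0.002, 1.228]
ft_force: [-1.1, -0.5, -1.2]
finger_gap: 1.001
clock: 1.77
eef_pos: [469.3, -164.5, 320.1]
eef_rot: [-3.14, -0.003, 2.136]
ft_force: [0.1, -0.2, -0.4]
finger_gap: 0.999
```

Above the tab. I'll check the pose hypothesis with a model overlay on the first pictures.

```bash
cat > ov.py <<'E'
from h import *
import pickle
def box(cx,cy,yaw,x,y,z0,z1,ox=0,oy=0):
    c,s=np.cos(yaw),np.sin(yaw);P=[]
    for z in(z0,z1):
        for a,b in((-x,-y),(x,-y),(x,y),(-x,y)): P.append([cx+c*(a+ox)-s*(b+oy),cy+s*(a+ox)+c*(b+oy),z])
    return P
def draw(f,im,k,x0,y0,P,col):
    q=((proj(f,P)-[x0,y0]+.5)*k-.5).round().astype(int)
    for i in range(4):
        for a,b in((i,(i+1)%4),(i+4,(i+1)%4+4),(i,i+4)): cv2.line(im,tuple(map(int,q[a])),tuple(map(int,q[b])),col,1,cv2.LINE_AA)
E
python3 - <<'E'
from ov import *
F=pickle.load(open("f0.pkl","rb"));T,S=F["top"],F["side"]
c=np.zeros((420,800,3),np.uint8)
for f,k,x0,y0,w,h,o in((T,5,360,220,80,80,0),(S,4,270,275,100,105,400)):
    im=cv2.resize(f["image"][y0:y0+h,x0:x0+w],(w*k,h*k),interpolation=cv2.INTER_CUBIC)
    im=cv2.convertScaleAbs(im,alpha=1.6,beta=20)
    yaw=np.radians(32.5);C=(468.5,-169.5)
    draw(f,im,k,x0,y0,box(*C,yaw,60,68,0,.1),(0,255,0))
    draw(f,im,k,x0,y0,box(*C,yaw,7,62,145,165),(0,255,255))
    draw(f,im,k,x0,y0,box(467.3,-169,yaw,5,18,173.6,213.6),(0,0,255))
    c[:h*k,o:o+w*k]=im
cv2.imwrite("pics/o0.png",c)
E
```

```text
(no output)
```

View pics/o0.png

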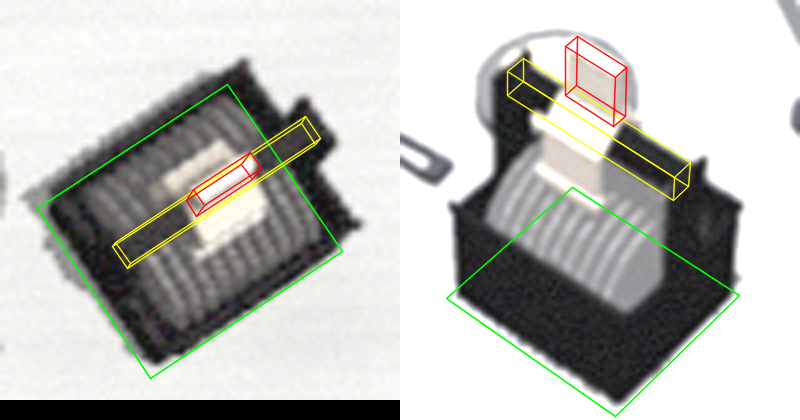

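The tab matches within about 2 mm. Descending to grip it.

```bash
python3 -m creep '0.3 -0.002 -0.004 -0.02 0 0 0; 0.2 -0.002 -0.004 -0.045 0 0 0; 0.1 -0.002 -0.004 -0.07 0 0 0; 0 -0.002 -0.004 -0.09 0 0 0; 0 -0.002 -0.004 -0.105 0 0 0; 0 -0.002 -0.004 -0.12 0 0 0; 0 -0.002 -0.004 -0.13 0 0 0; 0 -0.002 -0.004 -0.136 0 0 0; 0 -0.002 -0.004 -0.138 0 0 0; 0 -0.002 -0.004 -0.138 0 0 0' 30
python3 - <<'E'
from h import *
f=cam("side");cv2.imwrite("pics/s1.png",cv2.resize(f["image"][220:380,240:400],(640,640)[:2])[:600])
E
```

```text
clock: 2.6
eef_pos: [467.0, -169.1, 182.0]
eef_rot: [-3.139, -0.003, 2.135]
ft_force: [-0.5, -0.3, -0.1]
finger_gap: 0.503
```

View pics/s1.png

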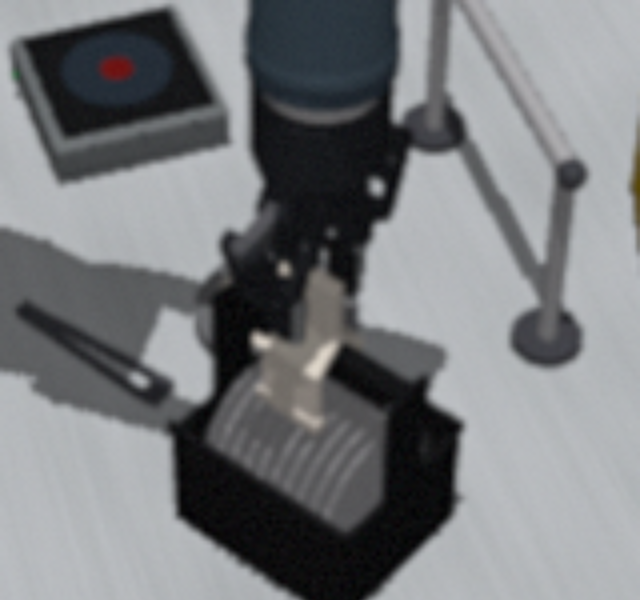

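The fingers straddle the tab, seen at (325,290) in the crop. Closing.

```bash
python3 -m creep '-0.3 0 0 0 0 0 0; -0.6 0 0 0 0 0 0; -0.8 0 0 0 0 0 0; -1 0 0 0 0 0 0; -1 0 0 0 0 0 0; -1 0 0 0 0 0 0; -1 0 0 0 0 0 0; -1 0 0 0 0 0 0' 45
python3 -m creep '-1 0 0 0.003 0 0 0; -1 0 0 0.01 0 0 0; -1 0 0 0.02 0 0 0; -1 0 0 0.035 0 0 0; -1 0 0 0.055 0 0 0; -1 0 0 0.075 0 0 0; -1 0 0 0.095 0 0 0; -1 0 0 0.11 0 0 0; -1 0 0 0.12 0 0 0; -1 0 0 0.12 0 0 0'
```

```text
clock: 3.32
eef_pos: [467.9, -169.3, 183.3]
eef_rot: [-3.14, -0.001, 2.135]
ft_force: [0.6, 1.0, 5.9]
finger_gap: 0.106
clock: 4.15
eef_pos: [468.8, -169.8, 306.0]
eef_rot: [3.141, 0.003, 2.135]
ft_force: [0.3, -0.6, -0.7]
finger_gap: 0.109
```

Lifted, with the gap at the tab's width. Moving above the rail and turning -32°.

```bash
python3 -m creep '-1 0.01 0.011 0 0 0 -2; -1 0.03 0.033 0 0 0 -6; -1 0.055 0.06 0 0 0 -10; -1 0.08 0.087 0 0 0 -14; -1 0.105 0.114 0 0 0 -18; -1 0.13 0.14 0 0 0 -23; -1 0.155 0.167 0 0 0 -27; -1 0.178 0.19 0 0 0 -30; -1 0.191 0.204 0 0 0 -32; -1 0.191 0.204 0 0 0 -32'
python3 -m creep '-1 0 0 0 0 0 0; -1 0 0 0 0 0 0; -1 0 0 0 0 0 0'
python3 - <<'E'
from h import *
import pickle
F={}
c=np.zeros((600,800,3),np.uint8)
for n,x0,y0,w,h,o in(("top",260,120,130,150,0),("side",300,120,100,150,400)):
    f=cam(n);F[n]=f
    im=cv2.resize(f["image"][y0:y0+h,x0:x0+w],None,fx=min(4,400/w),fy=min(4,400/w),interpolation=cv2.INTER_CUBIC)[:600,:400]
    c[:im.shape[0],o:o+im.shape[1]]=im
cv2.imwrite("pics/r1.png",c);pickle.dump(F,open("f1.pkl","wb"))
E
```

```text
clock: 4.98
eef_pos: [661.2, 37.8, 303.3]
eef_rot: [-3.14, 0.001, 1.579]
ft_force: [-1.1, -0.5, -1.2]
finger_gap: 0.112
clock: 5.23
eef_pos: [660.4, 37.1, 302.6]
eef_rot: [-3.138, 0.002, 1.578]
ft_force: [0.8, -0.0, -0.7]
finger_gap: 0.114
```

View pics/r1.png

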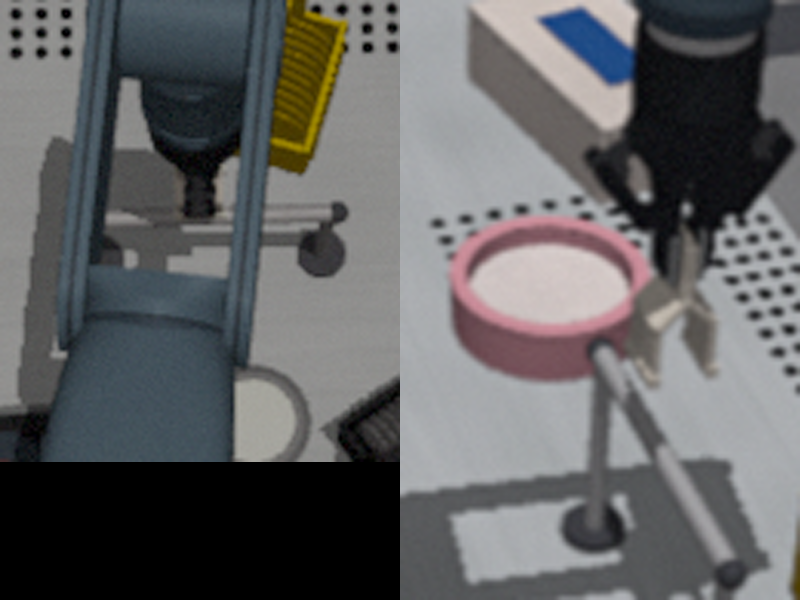

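The retainer hangs upright in the grip, with its legs at (650,370) and (710,365), aligned with the rail. Lowering.

```bash
python3 -m creep '-1 0 0 -0.01 0 0 0; -1 0 0 -0.025 0 0 0; -1 0 0 -0.04 0 0 0; -1 0 0 -0.055 0 0 0; -1 0 0 -0.07 0 0 0; -1 0 0 -0.085 0 0 0; -1 0 0 -0.097 0 0 0; -1 0 0 -0.106 0 0 0; -1 0 0 -0.111 0 0 0; -1 0 0 -0.111 0 0 0'
python3 -m creep '-1 0 0 -0.002 0 0 0; -1 0 0 -0.004 0 0 0; -1 0 0 -0.006 0 0 0; -1 0 0 -0.007 0 0 0; -1 0 0 -0.007 0 0 0'
```

```text
clock: 6.17
eef_pos: [659.8, 36.5, 191.0]
eef_rot: [-3.137, 0.001, 1.577]
ft_force: [-1.0, 0.4, -1.4]
finger_gap: 0.108
clock: 6.58
eef_pos: [659.8, 36.5, 184.3]
eef_rot: [-3.137, 0.002, 1.577]
ft_force: [-0.7, 1.1, -0.8]
finger_gap: 0.108
```

```bash
python3 -m creep '-1 0 0 -0.001 0 0 0; -1 0 0 -0.002 0 0 0; -1 0 0 -0.003 0 0 0; -1 0 0 -0.003 0 0 0'
python3 - <<'E'
from h import *
f=cam("side")
cv2.imwrite("pics/r2.png",cv2.resize(f["image"][130:270,310:430],None,fx=4,fy=4,interpolation=cv2.INTER_CUBIC))
E
```

```text
clock: 6.92
eef_pos: [659.7, 36.5, 184.0]
eef_rot: [-3.139, 0.002, 1.578]
ft_force: [-4.8, -0.9, 10.4]
finger_gap: 0.108
```

View pics/r2.png

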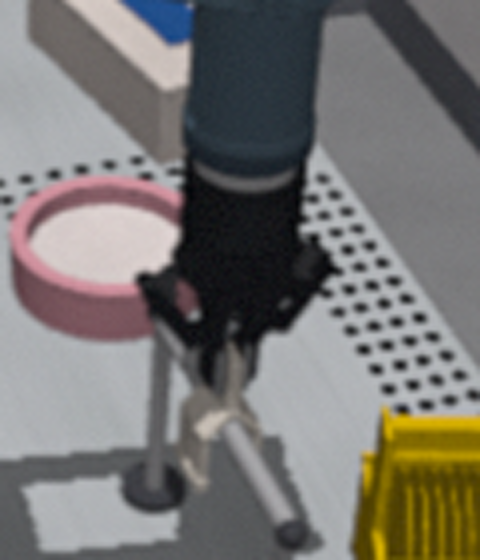

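It's seated astride the rail: 10 N of contact at the expected height. Easing the load, then opening slowly.

```bash
python3 -m creep '-1 0 0 0 0 0 0; -0.75 0 0 0 0 0 0; -0.7 0 0 0 0 0 0; -0.6 0 0 0 0 0 0; -0.4 0 0 0 0 0 0; -0.2 0 0 0 0 0 0; 0 0 0 0 0 0 0; 0 0 0 0 0 0 0; 0 0 0 0.003 0 0 0; 0 0 0 0.01 0 0 0'
python3 -m creep '0 0 0 0.02 0 0 0; 0 0 0 0.04 0 0 0; 0 0 0 0.06 0 0 0; 0 0 0 0.085 0 0 0; 0 0 0 0.105 0 0 0; 0 0 0 0.12 0 0 0; 0 0 0 0.12 0 0 0'
python3 - <<'E'
from h import *
f=cam("side");cv2.imwrite("pics/x.png",f["image"])
cv2.imwrite("pics/r3.png",cv2.resize(f["image"][130:270,310:430],None,fx=4,fy=4,interpolation=cv2.INTER_CUBIC))
E
```

```text
clock: 7.8
eef_pos: [659.1, 36.6, 193.1]
eef_rot: [-3.137, 0.002, 1.578]
ft_force: [0.1, 0.2, -0.6]
finger_gap: 0.501
clock: 8.38
eef_pos: [660.6, 36.4, 318.4]
eef_rot: [3.138, 0.003, 1.578]
ft_force: [0.2, -0.3, 0.8]
finger_gap: 0.497
```

View pics/r3.png

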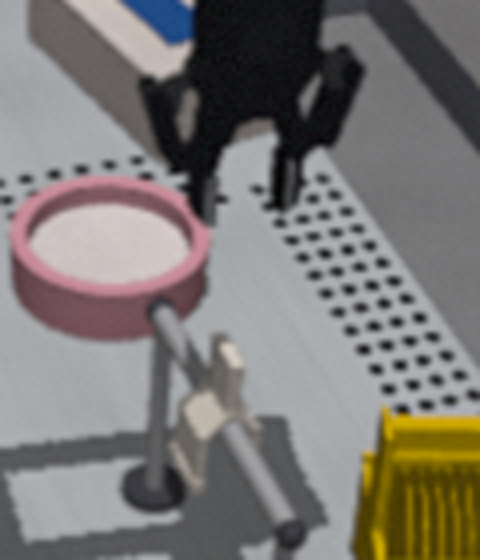

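The retainer hangs freely at (210,410). Now I'll measure the bare handle, with the model overlaid.

```bash
python3 - <<'E'
from ov import *
T=cam("top");S=cam("side");pickle.dump({"top":T,"side":S},open("f2.pkl","wb"))
c=np.zeros((420,800,3),np.uint8)
for f,k,x0,y0,w,h,o in((T,5,360,220,80,80,0),(S,4,270,275,100,105,400)):
    im=cv2.resize(f["image"][y0:y0+h,x0:x0+w],(w*k,h*k),interpolation=cv2.INTER_CUBIC)
    im=cv2.convertScaleAbs(im,alpha=2.2,beta=20)
    yaw=np.radians(32.5);C=(470.5,-168.5)
    draw(f,im,k,x0,y0,box(*C,yaw,60,68,0,.1),(0,255,0))
    draw(f,im,k,x0,y0,box(*C,yaw,7,62,165,165.1),(0,255,255))
    c[:h*k,o:o+w*k]=im
cv2.imwrite("pics/o1.png",c)
E
```

```text
(no output)
```

View pics/o1.png

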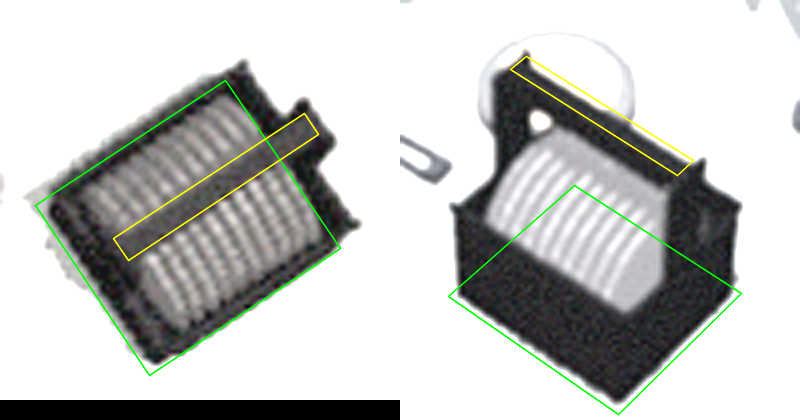

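The bar fits to within 1–2 mm, with its centre at about (470.5, -168.5). Going back over it.

```bash
python3 -m creep '0 -0.01 -0.011 0 0 0 2; 0 -0.03 -0.033 0 0 0 6; 0 -0.055 -0.06 0 0 0 10; 0 -0.08 -0.087 0 0 0 14; 0 -0.105 -0.114 0 0 0 18; 0 -0.13 -0.14 0 0 0 23; 0 -0.155 -0.167 0 0 0 27; 0 -0.178 -0.191 0 0 0 30; 0 -0.19 -0.205 0 0 0 32; 0 -0.19 -0.205 0 0 0 32'
python3 -m creep '0 0 0 0 0 0 0; 0 0 0 0 0 0 0; 0 0 0 0 0 0 0'
```

```text
clock: 9.37
eef_pos: [465.9, -170.5, 311.0]
eef_rot: [-3.133, -0.0, 2.134]
ft_force: [0.5, -0.2, -0.4]
finger_gap: 0.499
clock: 9.62
eef_pos: [466.3, -169.7, 310.3]
eef_rot: [-3.133, -0.002, 2.134]
ft_force: [-0.2, 0.5, 0.7]
finger_gap: 0.496
```

```bash
python3 -m creep '0 0.004 0.001 -0.015 0.26 -0.42 0; 0 0.004 0.001 -0.04 0.26 -0.42 0; 0 0.004 0.001 -0.065 0.26 -0.42 0; 0 0.004 0.001 -0.09 0.26 -0.42 0; 0 0.004 0.001 -0.112 0.26 -0.42 0; 0 0.004 0.001 -0.132 0.26 -0.42 0; 0 0.004 0.001 -0.15 0.26 -0.42 0; 0 0.004 0.001 -0.163 0.26 -0.42 0; 0 0.004 0.001 -0.173 0.26 -0.42 0; 0 0.004 0.001 -0.173 0.26 -0.42 0'
python3 -m creep '0 0 0 0 0 0 0; -0.3 0 0 0 0 0 0; -0.5 0 0 0 0 0 0; -0.6 0 0 0 0 0 0; -0.8 0 0 0 0 0 0; -1 0 0 0 0 0 0; -1 0 0 0 0 0 0; -1 0 0 0 0 0 0; -1 0 0 0 0 0 0' 80
```

```text
clock: 10.45
eef_pos: [469.5, -167.2, 135.0]
eef_rot: [-3.14, -0.006, 2.135]
ft_force: [0.5, 0.7, 0.1]
finger_gap: 0.504
clock: 11.2
eef_pos: [469.6, -167.4, 135.6]
eef_rot: [-3.14, -0.005, 2.135]
ft_force: [-3.2, -0.0, 5.0]
finger_gap: 0.15
```

Gripped, and the gap matches the bar. Small lift to test.

```bash
python3 -m creep '-1 0 0 0.002 0 0 0; -1 0 0 0.005 0 0 0; -1 0 0 0.01 0 0 0; -1 0 0 0.015 0 0 0; -1 0 0 0.02 0 0 0; -1 0 0 0.02 0 0 0'
python3 -c "
from h import *
print(telemetry.state()['ft_torque'])"
python3 -m creep '-1 0 0 0.004 0 0 0; -1 0 0 0.012 0 0 0; -1 0 0 0.024 0 0 0; -1 0 0 0.038 0 0 0; -1 0 0 0.054 0 0 0; -1 0 0 0.07 0 0 0; -1 0 0 0.081 0 0 0; -1 0 0 0.086 0 0 0; -1 0 0 0.087 0 0 0; -1 0 0 0.087 0 0 0'
python3 -c "
from h import *
f=cam('side');cv2.imwrite('pics/l1.png',cv2.resize(f['image'][200:360,220:400],None,fx=3,fy=3,interpolation=cv2.INTER_CUBIC))"
```

```text
clock: 11.7
eef_pos: [470.3, -167.8, 156.7]
eef_rot: [-3.141, -0.003, 2.135]
ft_force: [0.3, -0.3, -4.8]
finger_gap: 0.147
[ 0.0093023   0.00020888 -0.00903018]
clock: 12.53
eef_pos: [470.2, -167.7, 243.8]
eef_rot: [-3.141, -0.003, 2.135]
ft_force: [0.4, 0.3, -4.7]
finger_gap: 0.152
```

View pics/l1.png

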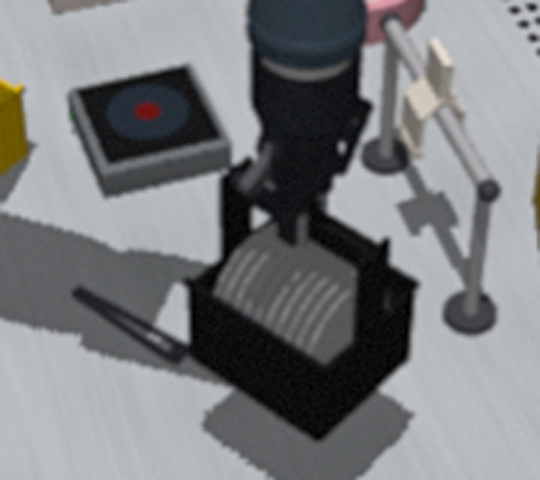

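The cassette is up and level (4.8 N, negligible moment). The retainer is still on the rail at (430,100) in the crop. Carrying the cassette to the reader in gentle steps and turning it square.

```bash
python3 -m creep '-1 0 0.005 0 0 0 0; -1 0 0.015 0 0 0 -1; -1 -0.002 0.032 0 0 0 -2; -1 -0.003 0.054 0 0 0 -4; -1 -0.005 0.08 0 0 0 -6; -1 -0.006 0.107 0 0 0 -8; -1 -0.008 0.134 0 0 0 -10; -1 -0.01 0.16 0 0 0 -12; -1 -0.011 0.183 0 0 0 -14; -1 -0.012 0.2 0 0 0 -16'
python3 -m creep '-1 -0.001 0.015 0 0 0 -1; -1 -0.002 0.033 0 0 0 -3; -1 -0.004 0.055 0 0 0 -5; -1 -0.005 0.08 0 0 0 -7; -1 -0.007 0.105 0 0 0 -9; -1 -0.008 0.13 0 0 0 -11; -1 -0.01 0.15 0 0 0 -13; -1 -0.011 0.166 0 0 0 -15; -1 -0.012 0.178 0 0 0 -16; -1 -0.012 0.185 0 0 0 -16'
python3 -m creep '-1 0 0 0 0 0 0; -1 0 0 0 0 0 0; -1 0 0 0 0 0 0; -1 0 0 0 0 0 0'
```

```text
clock: 13.42
eef_pos: [456.8, 34.9, 242.4]
eef_rot: [-3.139, -0.006, 1.855]
ft_force: [1.2, -0.8, -4.1]
finger_gap: 0.147
clock: 14.25
eef_pos: [443.6, 221.5, 241.4]
eef_rot: [-3.137, -0.006, 1.577]
ft_force: [0.3, -0.0, -5.2]
finger_gap: 0.151
clock: 14.58
eef_pos: [443.7, 220.7, 241.2]
eef_rot: [-3.137, -0.005, 1.576]
ft_force: [0.1, 0.5, -4.5]
finger_gap: 0.148
```

```bash
python3 -m creep '-1 0.001 0.004 0 0 -0.2 0; -1 0.002 0.008 -0.001 0 -0.2 0; -1 0.002 0.009 -0.001 0 -0.2 0; -1 0.002 0.009 -0.001 0 -0.2 0; -1 0.002 0.009 -0.001 0 -0.2 0; -1 0.002 0.009 -0.001 0 -0.2 0'
python3 - <<'E'
from ov import *
T=cam("top");S=cam("side")
c=np.zeros((480,800,3),np.uint8)
x0,y0=205,120
im=cv2.resize(S["image"][y0:y0+160,x0:x0+200],None,fx=3,fy=3,interpolation=cv2.INTER_CUBIC)
im=cv2.convertScaleAbs(im,alpha=1.6,beta=20)
draw(S,im,3,x0,y0,box(446,228.5,0,60,68,105,105.1),(0,255,0))
draw(S,im,3,x0,y0,box(446,228.5,0,7,62,270,270.1),(0,255,255))
draw(S,im,3,x0,y0,box(445.8,228.4,np.radians(2.5),65,65,0,40),(255,0,255))
cv2.imwrite("pics/e.png",im)
E
```

```text
clock: 15.08
eef_pos: [445.6, 229.7, 240.2]
eef_rot: [-3.14, -0.005, 1.577]
ft_force: [0.1, 1.2, -4.6]
finger_gap: 0.148
```

View pics/e.png

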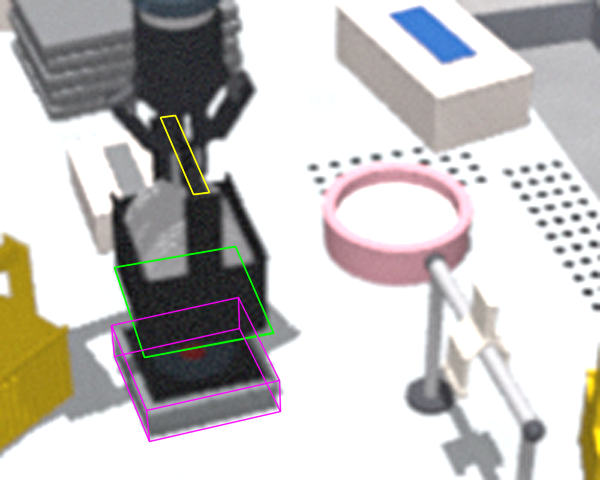

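The cassette sits centred and level over the reader, and its model underside at z=105 matches. The retainer is still astride the rail at (475,340). Settling, then handing in.

```bash
python3 -m creep '-1 0 0 0 0 0 0; -1 0 0 0 0 0 0; -1 0 0 0 0 0 0; -1 0 0 0 0 0 0; -1 0 0 0 0 0 0; -1 0 0 0 0 0 0' && python3 -c "
from station import telemetry,ticket
print(abs(telemetry.state()['qd']).max()); print(ticket.close_job())"
```

```text
clock: 15.68
eef_pos: [445.7, 229.7, 240.3]
eef_rot: [-3.14, -0.005, 1.576]
ft_force: [-0.2, -0.5, -4.6]
finger_gap: 0.151
0.0013730132301118909
the job is handed in; nothing more can be done
None
```

I hung the white retainer astride the parking rail and let go. I then lifted the loaded cassette by its handle and handed the job in at about 15.7 s, still holding it over the code reader.

**Final checks:**
- **Hold:** the wrist carries 4.6 N, matching about 0.5 kg, and the arm was still (at most 0.001 rad/s).
- **Position:** the TCP is at (445.7, 229.7, 240.3). The window centre was measured at about (446, 228), so the cassette is centred to within the camera's 2 mm or so.
- **Height:** the underside is about 65 mm above the window. I worked this out from how far the TCP rose, and the model overlay on the side picture roughly matched.
- **Level:** the tool is within about 0.3° of vertical, as it was when it gripped the handle.
- **Retainer:** the last side picture shows it still hanging on the rail.

No check failed. The estimates differed by up to about 3 mm: the two cameras on the rail and the tab, and handle-based against base-corner estimates for the cassette. In the pictures I viewed, nothing else looked moved, but I did not measure the other objects again.

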